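# Hook the lid into the gouge case and press it shut

## Task

Close the gouge case with its loose wooden lid: hook the lid's thin tongue, at a tilt, in under the brass strip at the far end of the case, then swing the near end down and press it past the sprung roller catch until the lid lies fully home and flat. Then let go, and leave the other things on the table where they are.

Things in the scene. Friction and masses are not known exactly. Their poses are not given: they have to be found in the camera images.
- gouge_case: Open wooden case fixed to the table, 195 mm (its x) by 174 mm (its y), four gouges in it. Origin at table height below the middle of the lid's place; z up, x to its far end (brass strip), away from the robot within 0.25 rad of yaw. The lid rests on a ledge 28 mm high; side rims 38 mm high have inner faces at y = -79 and 79 mm (4 mm play each side of the lid).
- hook_corner (a point): Where the case's far deck meets its upright far stop, mid width: x 76.5, y 0, z 28 mm in the case's frame, axes as the case's. The lid's tongue tip belongs here. The flat deck, 28 mm high, runs from x = 50 mm to here.
- strip_edge (a point): Middle of the lower free edge of the brass strip over the deck: x 65.5, y 0, z 39 mm in the case's frame. The strip is 3 mm thick, overhangs the deck by 11 mm, with a gap 11 mm high below it.
- near_stop (a point): Top middle of the case's near stop face: x -76.5, y 0, z 34 mm in the case's frame (3 mm play along x for the lid between the stops). The roller catch fills the middle of this end, 62 mm wide, up to 50 mm high, from x = -71 to -107 mm.
- lid: Loose pale wooden lid, 150 x 150 mm, 0.17 to 0.33 kg, flat on the table at the start, yaw within 0.4 rad. Origin at the centre of its flat underside; z up, x towards the tongue. Panel 10 mm thick from x = -75 to 55 mm, then to x = 75 mm a redder tongue 5 mm thick over the whole width, flush with the underside. At home its underside is 28 mm above the table, its x along the case's x.
- tongue_tip (a point): Middle of the tongue's tip at the underside of the lid (x = 75, y = 0, z = 0 mm in the lid's frame).
- near_edge (a point): Middle of the lid's opposite (near) edge at its underside (x = -75, y = 0, z = 0 mm in the lid's frame).
- grip_top (a point): Middle of the top of the lid's dark wooden bar grip (x = 0, y = 0, z = 42 mm in the lid's frame). The bar is 20 mm wide along the lid's x, 80 mm long along its y, and stands from 10 to 42 mm above the underside.
- catch (a joint): Travel of the sprung catch at the near end, m: 0 forward, to 0.009 pushed back. Its free-turning white roller, 16 mm across, 46 mm long, has its axis 42 mm high at x = -79 mm of the case. A hooked-in lid leans on it at about 0.13 rad; pressing the lid's near end with 6 to 12 N pushes it back (spring 3 to 5.7 N), and it then bears on the lid's upper edge, travel 1 to 5 mm.
- whetstone: Loose two-coloured whetstone, 40 x 110 x 17 mm, a bystander; origin under its centre.
- baren: Loose round black baren (rubbing pad) with a wooden handle, 111 mm across, 26 mm high, a bystander; origin under its centre.
- eraser: Loose blue and white eraser, 23 x 44 x 12 mm, a bystander; origin under its centre.

How it is judged:
By the outcome, as a careful person would: the job done as asked, in the order asked, and still so for the second after the job is handed in, with the robot touching nothing.
It also fails if it takes over 51 s, if anything falls off the work surface, if the arm or the gripper's body presses on something with over 40 N, if the wrist force passes 120 N, or if a joint passes its speed limit or range.

## Robot

A 6-joint arm with a two-finger parallel gripper is mounted at the origin on a cart in front of the work surface, level with it; the furniture and walls round the work are solid. World frame = base frame: x ahead of the robot, y to its left, z up, the work surface at z = 0. Lengths are in m, angles in rad, forces in N, time in s.
With the tool pointing down it reaches from about 0.3 to 0.775 m from the base axis. Payload 14.6 kg.
Tool frame: the origin (TCP) lies between the finger pads; the fingertips stand 17 mm ahead of it and the grasp point (between the pads) lies 2 mm behind it (env.tcp_to_tips is the distance from the TCP to the fingertips, in m); x points along the fingers, y is the direction in which the jaws open and shut, and the axes are right-handed (so a half turn about x gives the same grasp; the last joint's range is limited). The gripper opens to 85 mm and grips with 20 to 120 N. Pads are 22 mm wide; open, the fingers measure 114 mm over their backs; the gripper's body (76 mm by 85 mm) begins 54 mm behind the grasp point. The pads swing forward as they close: fully open they stand 13 mm farther back than shut.
Start: joints at [1.258, 0.3, 1.521, -0, 1.321, -0.067], TCP at [0.134, 0.533, 0.248] pointing down, gripper open.
Joint ranges: [-3.03, 3.03], [-0.79, 2.21], [0.23, 2.52], [-1.04, 4.18], [0, 3.07], [-2.55, 2.55]. Speed limits (rad/s): [2.22, 2.22, 2.57, 3.14, 3.14, 3.14].

## Interface

Orientations are given as a 3x3 rotation matrix whose columns are the frame's x, y, z axes.
In Python, from bench import env gives the robot as it stands. The module is installed in compiled form; this text tells all that it offers. Calls block until the motion is done:
- env.move_pose(position, orientation): joint-space move of the TCP to a pose.
- env.movel(position, orientation=None, v=0.15): straight line of the TCP; orientation=None keeps the orientation; v is the mean speed in m/s.
- env.set_joints(angles): joint-space move.
- env.command_gripper(opening, grasp_force=None): finger opening in m; grasp_force is the grip in N (None keeps the last); returns when the fingers have stopped.
- env.dwell(seconds).
- env.solve_ik(position, orientation): joint angles nearest the present ones, or None.
- env.observe(): the state.
- env.read_camera(name): name is "side" or "top" or "wrist"; returns a dict with "pixels" (384x512x3 uint8, red, green, blue), "z_map" (384x512 float32, m along the optical axis (not along the pixel's ray), 0 where there is no reading), "fx", "fy", "cx", "cy" (pixels), "origin" and "attitude" of the camera in the world; the wrist camera has in their place "hand_eye" (4x4, takes a point from camera to tool coordinates, whose origin is the TCP and whose axes are the tool frame's). Camera axes: x right, y down, z forward; pixel columns grow to the right and rows downward; lengths in m; the calibration is good to about 2 mm. A picture is of the moment at which its call begins: read the wrist's pose just before it.
A pose or a line that the arm cannot do raises env.Unreachable and nothing moves.
- env.finish_job(): hands the job in, once; it reports no verdict.
The state is a dict: "clock": time; "joints": joint angles; "dq": joint speeds; "tau": joint torques, N m; "tool_pos": TCP position; "orientation": TCP orientation; "ft_force": force on the tool from outside, world axes, zero at the start; "wrist_torque": the same for the moment, N m; "opening": finger opening in m.
Only numpy, scipy, OpenCV 4.12 (cv2) and the standard library are available. Lean on these libraries where they do the work, as an engineer would, in place of code of your own. Each camera call takes 0.05 s, during which the arm holds its last target.

## Working session

There is one attempt and no reset: what is moved stays moved. The work goes in short steps, each a Python script; the robot and the scene stay as the last script left them, time stands still between calls to the robot, and variables do not carry over. Pictures are saved under pics/ and viewed, and the job is handed in when it is done.

```bash
mkdir -p pics
cat > h.py <<'E'
import numpy as np, cv2
from bench import env
def snap(n,tag):
    o=env.observe(); r=env.read_camera(n)
    cv2.imwrite(f'pics/{tag}.png',r['pixels'][:,:,::-1])
    if n=='wrist':
        T=np.eye(4);T[:3,:3]=o['orientation'];T[:3,3]=o['tool_pos'];M=T@np.array(r['hand_eye'])
        R,p=M[:3,:3],M[:3,3]
    else: R,p=np.array(r['attitude']),np.array(r['origin'])
    z=r['z_map'].astype(float);v,u=np.mgrid[:384,:512]
    P=np.stack([(u-r['cx'])/r['fx']*z,(v-r['cy'])/r['fy']*z,z],-1)@R.T+p
    P[z==0]=np.nan
    np.savez(f'pics/{tag}.npz',P=P,im=r['pixels'],R=R,p=p,k=[r['fx'],r['fy'],r['cx'],r['cy']])
    return r,P
def show():
    o=env.observe(); print({k:np.round(o[k],4).tolist() for k in o if k not in('dq','tau')})
E
python3 - <<'E'
from h import *
show()
for n in('top','side','wrist'):
    r,P=snap(n,n+'0'); print(n,r['fx'],r.get('origin'),r.get('attitude'))
E
```

```text
{'clock': 0.0, 'joints': [1.2584, 0.3005, 1.5216, 0.0, 1.3207, -0.0666], 'tool_pos': [0.1338, 0.5333, 0.2477], 'orientation': [[-0.0004, 0.2433, 0.9699], [-0.0011, 0.9699, -0.2433], [-1.0, -0.0012, -0.0001]], 'ft_force': [-0.2959, 0.1679, 0.1852], 'wrist_torque': [0.0193, 0.0419, 0.0088], 'opening': 0.0852}
top 422.00286812246105 [0.46351565 0.09634649 0.8824332 ] [[ 0.01045833 -0.98059659  0.19575737]
 [-0.99993987 -0.00960999  0.00528294]
 [-0.0032992  -0.19580084 -0.98063813]]
side 475.9933812749418 [0.4698524  1.08374266 0.74817152] [[-0.98432883 -0.11628122  0.13257235]
 [-0.1754108   0.56845457 -0.80379752]
 [ 0.0181052  -0.8144557  -0.5799432 ]]
wrist 317.3986869054468 None None
```

View pics/top0.png

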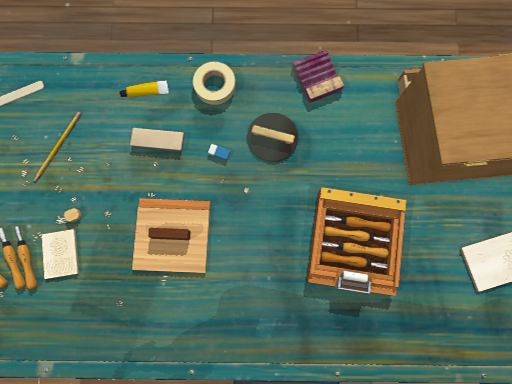

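View pics/side0.png

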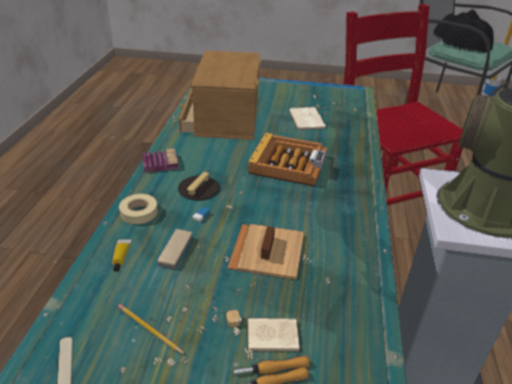

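View pics/wrist0.png

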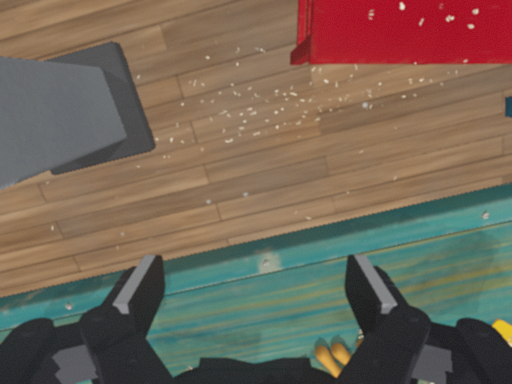

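The top picture shows the lid at about (172,236) with its red tongue towards the top (the far side), bar at (169,234). The case is at (357,243), with its brass strip at (363,199) and roller at (355,278). Enlarging both for measurement.

Run:
```python
import cv2,numpy as np
im=cv2.imread('pics/top0.png')
a=cv2.resize(im[190:282,125:220],None,fx=6,fy=6,interpolation=cv2.INTER_CUBIC)
b=cv2.resize(im[180:305,295:415],None,fx=4.8,fy=4.8,interpolation=cv2.INTER_CUBIC)
cv2.imwrite('pics/lidc.png',a);cv2.imwrite('pics/casec.png',b);print(a.shape,b.shape)
```

```text
(552, 570, 3) (600, 576, 3)
```

View pics/lidc.png

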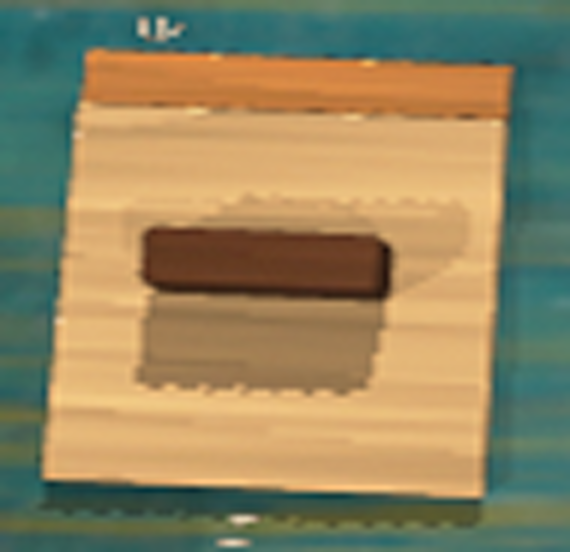

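View pics/casec.png

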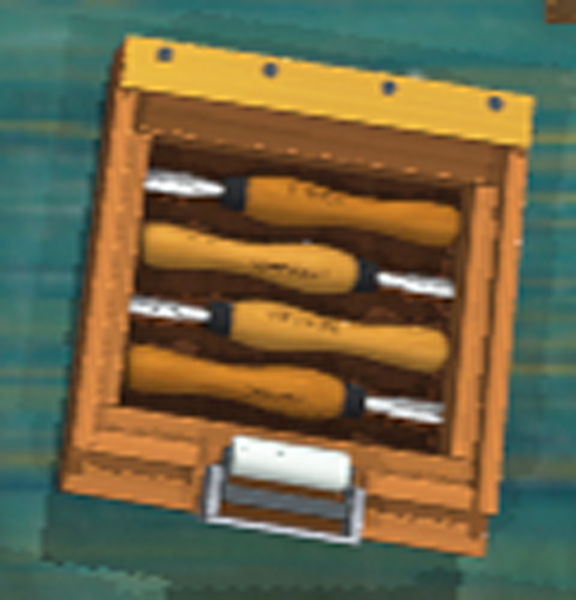

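```bash
cat > fit.py <<'E'
import numpy as np
from scipy.optimize import least_squares
def ray(d,u,v,z):
    fx,fy,cx,cy=d['k'];r=d['R']@np.array([(u-cx)/fx,(v-cy)/fy,1]);return d['p']+r*(z-d['p'][2])/r[2]
def fit(d,obs,x0):
    W=np.array([ray(d,u,v,z)[:2] for u,v,x,y,z in obs]);L=np.array([[o[2],o[3]] for o in obs])
    def f(p):
        c,s=np.cos(p[2]),np.sin(p[2]);r=(L@np.array([[c,s],[-s,c]])+p[:2]-W);r[np.isnan(r)]=0;return r.ravel()
    s=least_squares(f,x0);return s.x,f(s.x).reshape(-1,2)*1000
E
python3 - <<'E'
from fit import *
d=np.load('pics/top0.npz')
def c(o,ox,oy,s): return [((u+.5)/s+ox-.5,(v+.5)/s+oy-.5,x/1000,y/1000,z/1000) for u,v,x,y,z in o]
lid=c([(80,104,55,75,10),(508,118,55,-75,10),(43,482,-75,75,10),(483,497,-75,-75,10),(87,50,75,75,5),(513,65,75,-75,5),
 (145,230,10,40,42),(377,238,10,-40,42),(377,292,-10,-40,42),(145,287,-10,40,42)],125,190,6)
p,r=fit(d,lid,[.4,.3,0]);print('lid',p);print(r.round(1).tolist())
case=c([(120,88,65.5,87,42),(527,148,65.5,-87,42),(235,438,-71,23,42),(352,461,-71,-23,42),(137,128,50,79,28),(503,182,50,-79,28),],295,180,4.8)
p,r=fit(d,case,[.4,-.1,0]);print('case',p);print(r.round(1).tolist())
P=d['P']
for u,v in [(169,234),(150,255),(200,260),(150,204),(355,277),(330,197),(390,204),(315,240),(403,240),(330,208),(360,214)]: print(u,v,P[v,u].round(4))
E
```

```text
lid [ 0.54308174  0.27694038 -0.02532662]
[[-0.1, 0.6], [-0.4, 0.2], [-0.3, -0.1], [-0.7, -0.7], [-0.1, -0.1], [-0.0, 0.3], [1.3, 0.5], [1.1, -2.1], [-1.0, -0.8], [0.2, 2.2]]
case [ 0.5402596  -0.10362836 -0.13803969]
[[0.1, -0.5], [-0.0, -3.0], [0.5, -0.9], [2.9, 0.7], [-1.7, 2.7], [-1.7, 0.9]]
169 234 [0.5412 0.2754 0.0404]
150 255 [0.5008 0.3191 0.0079]
200 260 [0.4916 0.2157 0.0109]
150 204 [0.6069 0.3257 0.0071]
355 277 [ 0.4611 -0.0907  0.0479]
330 197 [ 0.6195 -0.0474  0.0402]
390 204 [ 0.606  -0.1676  0.0419]
315 240 [ 0.5325 -0.0159  0.0376]
403 240 [ 0.5374 -0.2039  0.    ]
330 208 [ 0.5989 -0.0489  0.028 ]
360 214 [ 0.5894 -0.1137  0.012 ]
```

```bash
cat >> h.py <<'E'
from scipy.spatial.transform import Rotation as Ro
def Rt(yaw,th=0.,roll=0.):
    return (Ro.from_euler('z',yaw)*Ro.from_euler('y',th)).as_matrix()@np.array([[0,1,0],[0,0,-1],[-1,0,0.]])
E
python3 - <<'E'
from h import *
r=env.read_camera('wrist');print(np.round(r['hand_eye'],3))
for p,y,t in [([.44,-.09,.28],-.138,0),([.543,.277,.2],-.025,0),([.543,.277,.033],-.025,0),([.54,-.1036,.2],-.138,.3)]:
    print(env.solve_ik(p,Rt(y,t)))
env.move_pose([.44,-.09,.28],Rt(-.138))
show(); snap('wrist','w1')
E
```

```text
[[-0.    -0.321  0.947 -0.125]
 [ 1.    -0.     0.     0.001]
 [ 0.     0.947  0.321 -0.083]
 [ 0.     0.     0.     1.   ]]
[-2.83347290e-01  4.64336980e-02  1.74335952e+00 -4.44089210e-16
  1.35179943e+00 -1.45347290e-01]
[ 4.11639602e-01  4.72293461e-01  1.39812524e+00 -4.44089210e-16
  1.27117395e+00  4.36639602e-01]
[ 4.11639602e-01  6.77632984e-01  1.50606470e+00 -4.44089210e-16
  9.57894973e-01  4.36639602e-01]
[-0.24327323  0.49803577  1.38464542 -0.03106074  1.55735424 -0.10018611]
{'clock': 2.6667, 'joints': [-0.2822, 0.0466, 1.7433, 0.0001, 1.3518, -0.1454], 'tool_pos': [0.4402, -0.0895, 0.28], 'orientation': [[-0.0001, 0.9906, -0.1364], [0.0001, -0.1364, -0.9906], [-1.0, -0.0001, -0.0001]], 'ft_force': [-0.3964, 0.1829, 0.8162], 'wrist_torque': [0.0606, 0.0175, 0.0379], 'opening': 0.0855}
```

View pics/w1.png

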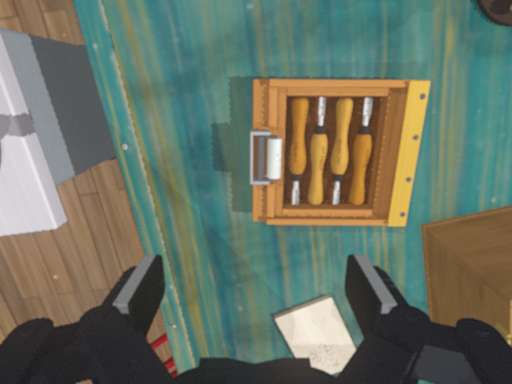

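The wrist view shows the whole case: strip's free edge from (411,81) to (389,226), roller at (274,158). Enlarging.

Run:
```python
import cv2,numpy as np
im=cv2.imread('pics/w1.png')
b=cv2.resize(im[70:235,240:440],None,fx=4,fy=4,interpolation=cv2.INTER_CUBIC)[:600]
b=cv2.resize(im[72:232,240:440],None,fx=3.75,fy=3.75,interpolation=cv2.INTER_CUBIC)
cv2.imwrite('pics/w1c.png',b);print(b.shape)
```

```text
(600, 750, 3)
```

View pics/w1c.png

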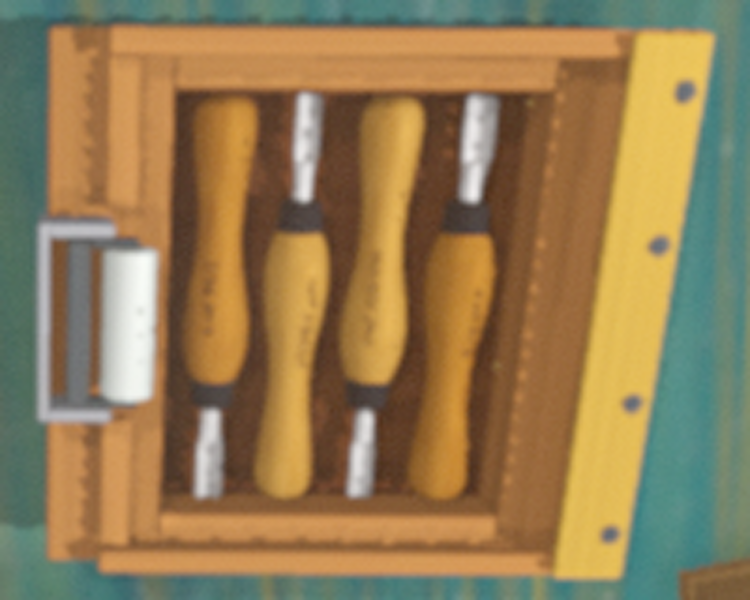

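Run:
```python
from fit import *
d=np.load('pics/w1.npz')
def c(o,ox,oy,s): return [((u+.5)/s+ox-.5,(v+.5)/s+oy-.5,x/1000,y/1000,z/1000) for u,v,x,y,z in o]
n=np.nan
case=c([(636,33,65.5,87,42),(555,578,65.5,-87,42),(160,250,-71,23,42),(155,402,-71,-23,42),(103,250,-87,23,42),(101,402,-87,-23,42),
(112,55,n,79,38),(620,57,n,79,38),(100,549,n,-79,38),(553,553,n,-79,38),(112,28,n,87,38),(100,573,n,-87,38)],240,72,3.75)
# nan-x rows: world residual only along case y
from scipy.optimize import least_squares
W=np.array([ray(d,o[0],o[1],o[4])[:2] for o in case]);L=np.array([o[2:4] for o in case])
def f(p):
    c,s=np.cos(p[2]),np.sin(p[2]);q=(W-p[:2])@np.array([[c,-s],[s,c]]);r=q-L;r[np.isnan(r)]=0;return r.ravel()
s=least_squares(f,[.54,-.1036,-.138]);print(s.x);print((f(s.x).reshape(-1,2)*1000).round(1).tolist())
P=d['P']
for u,v in [(405,150),(395,190),(380,88),(360,223),(395,100),(255,90)]: print(P[v,u].round(4))
```

```text
[ 0.54079622 -0.10020207 -0.13760827]
[[-0.5, -1.4], [-0.5, 1.1], [1.0, 0.3], [0.8, -1.9], [-0.4, 0.2], [-0.4, -1.9], [0.0, 0.5], [0.0, 0.1], [0.0, 1.7], [0.0, 0.4], [0.0, -0.1], [0.0, 0.9]]
[ 0.6136 -0.1003  0.0419]
[ 0.6028 -0.1484  0.0407]
[ 0.5911 -0.0287  0.0272]
[ 0.5608 -0.1884  0.0366]
[ 0.6079 -0.0441  0.0274]
[ 0.4509 -0.0115  0.03  ]
```

Wrist and top measurements of the case agree to within 2–3 mm (0.5405, -0.101, yaw -0.138). Now grasp the lid's bar.

Run:
```python
from h import *
env.command_gripper(.055,40)
env.move_pose([.543,.277,.12],Rt(-.0253))
env.movel([.543,.277,.034],v=.12); show()
env.command_gripper(.0,60); show()
env.movel([.543,.277,.16],v=.15); show()
snap('top','t2');snap('side','s2')
```

```text
{'clock': 5.5167, 'joints': [0.4115, 0.6752, 1.5052, -0.0001, 0.96, 0.4369], 'tool_pos': [0.5434, 0.2771, 0.0348], 'orientation': [[0.0011, 0.9997, -0.0254], [0.0005, -0.0254, -0.9997], [-1.0, 0.0011, -0.0005]], 'ft_force': [0.6066, -0.1358, 0.5065], 'wrist_torque': [0.0309, 0.0016, 0.0223], 'opening': 0.055}
{'clock': 5.925, 'joints': [0.4116, 0.6751, 1.5053, -0.0, 0.9598, 0.4369], 'tool_pos': [0.5434, 0.2772, 0.0348], 'orientation': [[0.0012, 0.9997, -0.0253], [0.0005, -0.0253, -0.9997], [-1.0, 0.0012, -0.0006]], 'ft_force': [0.1223, -0.2026, 6.2406], 'wrist_torque': [-0.0559, 0.0956, 0.0457], 'opening': 0.0188}
{'clock': 6.9167, 'joints': [0.4117, 0.5128, 1.4385, 0.0, 1.1921, 0.4369], 'tool_pos': [0.5426, 0.2768, 0.1589], 'orientation': [[-0.0017, 0.9997, -0.0253], [-0.0007, -0.0253, -0.9997], [-1.0, -0.0016, 0.0008]], 'ft_force': [-0.5425, -0.2118, -1.2135], 'wrist_torque': [-0.0431, 0.0444, -0.0322], 'opening': 0.0188}
```

View pics/s2.png

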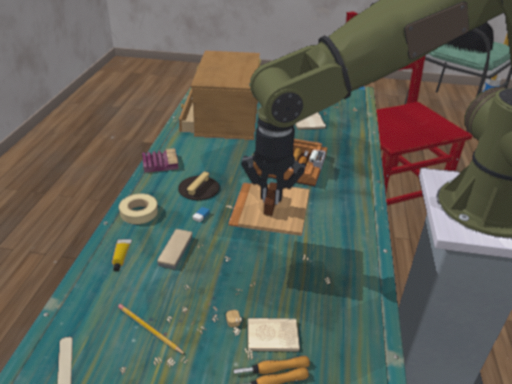

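Side picture: lid lifted level at (270,207), held by its bar (269,197). Next, hover tilted over the case and check relative alignment.

```bash
cat >> h.py <<'E'
C=np.array([.5405,-.101]);CY=-.138
GX,GZ=0.0,.0348   # TCP in lid frame (x,z); y offset GY
GY=0.0
def tcp(tx,tz,th,ty=0.,yaw=0.):
    Rl=(Ro.from_euler('z',CY+yaw)*Ro.from_euler('y',th)).as_matrix()
    c,s=np.cos(CY),np.sin(CY)
    T=np.array([C[0]+c*tx-s*ty,C[1]+s*tx+c*ty,tz])
    return T+Rl@np.array([-.075+GX,GY,GZ]), Rt(CY+yaw,th)
def tipnow():
    o=env.observe();R=o['orientation']@np.array([[0,1,0],[0,0,-1],[-1,0,0.]]).T
    T=o['tool_pos']-R@np.array([-.075+GX,GY,GZ]);d=T[:2]-C;c,s=np.cos(CY),np.sin(CY)
    e=Ro.from_matrix(R).as_euler('ZYX')
    print('t%.2f tip x%.1f y%.1f z%.1f mm yaw%.3f th%.3f roll%.3f'%(o['clock'],*(1000*np.array([c*d[0]+s*d[1],-s*d[0]+c*d[1],T[2]])),e[0]-CY,e[1],e[2]),'F case',np.round([c*o['ft_force'][0]+s*o['ft_force'][1],-s*o['ft_force'][0]+c*o['ft_force'][1],o['ft_force'][2]],1),'M',np.round(o['wrist_torque'],2))
    return o
E
python3 - <<'E'
from h import *
env.move_pose(*tcp(.055,.075,.2)); tipnow()
snap('top','t3');snap('side','s3');snap('wrist','w3')
im=cv2.imread('pics/t3.png');cv2.imwrite('pics/t3c.png',cv2.resize(im[170:310,280:420],None,fx=4.2,fy=4.2,interpolation=cv2.INTER_CUBIC))
im=cv2.imread('pics/s3.png');cv2.imwrite('pics/s3c.png',cv2.resize(im[80:220,200:360],None,fx=4,fy=4,interpolation=cv2.INTER_CUBIC))
E
```

```text
t8.43 tip x55.2 y1.0 z75.1 mm yaw0.001 th0.200 roll0.000 F case [ 0.5  0.3 -2.1] M [ 0.02 -0.19  0.03]
```

View pics/t3c.png

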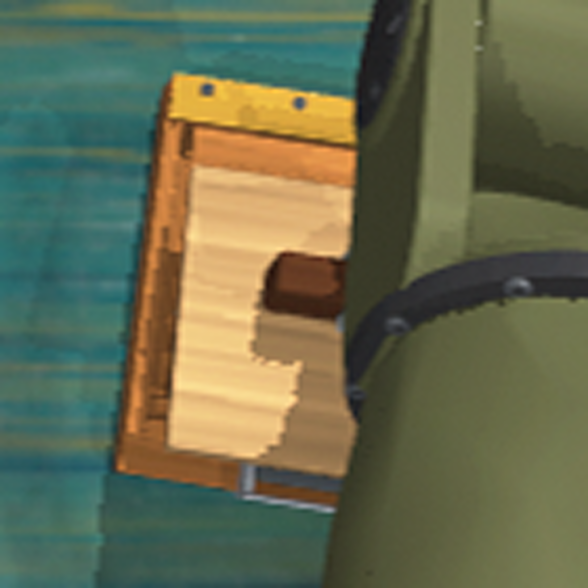

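View pics/s3c.png

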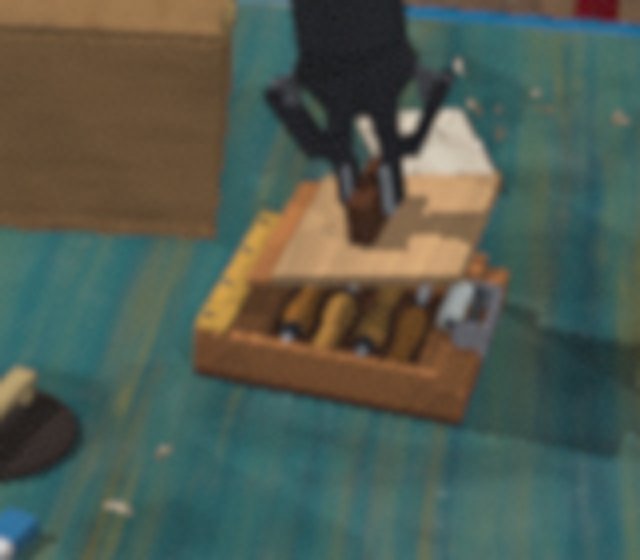

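View pics/w3.png

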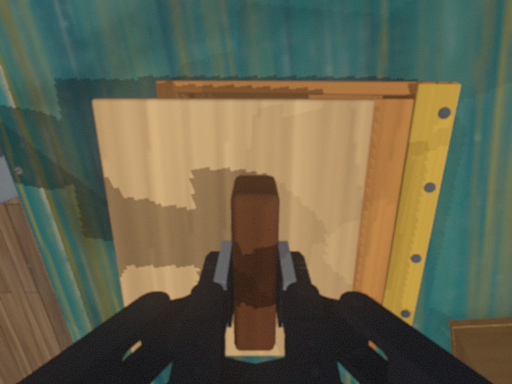

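The lid is tilted over the case, tongue towards the strip: in the top crop the tongue corner is at (193,125), panel corners at (192,165) and (167,447), strip's left end at (165,120). In the wrist view the tongue is parallel to the strip, y offset measurable on the far-left side.

Run:
```python
from h import *
from fit import *
d=np.load('pics/t3.npz')
w=np.load('pics/w3.npz')
def cf(q): 
    e=q[:2]-C;c,s=np.cos(CY),np.sin(CY);return np.round(1000*np.array([c*e[0]+s*e[1],-s*e[0]+c*e[1]]),1)
for n,u,v,z in [('tip exp55+1,75',193,125,.080),('panelfar 36.4',192,165,.0888),('near -91',167,447,.1147),('strip 65.5,87',165,120,.042),('strip far-l',175,73,.042),('rim near-l outer',118,460,.038)]:
    print('top',n,cf(ray(d,(u+.5)/4.2+280-.5,(v+.5)/4.2+170-.5,z)))
for n,u,v,z in [('tip',412,98,.080),('panelfar',374,100,.0888),('near',93,100,.1147),('strip edge l',417,82,.042),('strip far l',461,83,.042),('rim near-l top',158,81,.038)]:
    print('wr',n,cf(ray(w,u,v,z)))
P=w['P']
# plane of lid panel from wrist depth
A=np.concatenate([P[110:160,110:350].reshape(-1,3)]);A=A[~np.isnan(A[:,0])]
m=A.mean(0);n=np.linalg.svd(A-m,full_matrices=False)[2][2];n*=np.sign(n[2])
R=Ro.from_euler('z',-CY).as_matrix();print('normal in case',(R@n).round(4),'expected',np.sin(.2),np.cos(.2))
A=d['P'][215:265,325:338].reshape(-1,3)
m=A.mean(0);n=np.linalg.svd(A-m,full_matrices=False)[2][2];n*=np.sign(n[2]);print('top normal',(R@n).round(4))
```

```text
top tip exp55+1,75 [56.7 77.6]
top panelfar 36.4 [36.7 77.1]
top near -91 [-89.7  77. ]
top strip 65.5,87 [64.8 86.1]
top strip far-l [88.4 84.1]
top rim near-l outer [-97.6  88.1]
wr tip [54.5 79.5]
wr panelfar [36.3 78.8]
wr near [-88.4  78.7]
wr strip edge l [65.3 86.9]
wr strip far l [87.9 86.4]
wr rim near-l top [-95.5  87.6]
normal in case [1.997e-01 4.000e-04 9.799e-01] expected 0.19866933079506122 0.9800665778412416Traceback (most recent call last):
  File "<stdin>", line 17, in <module>
    u, s, vh = gufunc(a, signature=signature)
               ~~~~~~^^^^^^^^^^^^^^^^^^^^^^^^
    raise LinAlgError("SVD did not converge")
numpy.linalg.LinAlgError: SVD did not converge
```

```bash
sed -i 's/^GY=0.0/GY=-.0026/' h.py
python3 - <<'E'
from h import *
env.movel(*tcp(.055,.046,.2),v=.1); tipnow()
env.movel(*tcp(.057,.0335,.2),v=.06); env.dwell(.1);tipnow()
snap('wrist','w4');snap('side','s4')
im=cv2.imread('pics/w4.png');cv2.imwrite('pics/w4c.png',cv2.resize(im[70:330,80:500],None,fx=1.9,fy=1.9,interpolation=cv2.INTER_CUBIC))
im=cv2.imread('pics/s4.png');cv2.imwrite('pics/s4c.png',cv2.resize(im[110:200,230:350],None,fx=6,fy=6,interpolation=cv2.INTER_CUBIC))
E
```

```text
t9.02 tip x55.0 y0.1 z45.9 mm yaw0.000 th0.201 roll0.000 F case [-0.2 -0.1 -1.4] M [ 0.02 -0.18 -0.  ]
t9.47 tip x57.1 y-0.0 z33.7 mm yaw-0.000 th0.200 roll-0.000 F case [ 0.5  0.  -1.2] M [-0.01 -0.19 -0.03]
```

View pics/w4c.png

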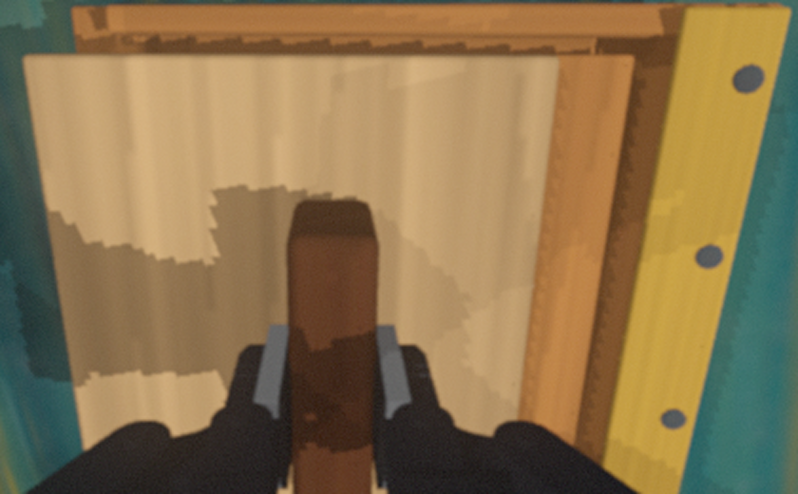

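View pics/s4c.png

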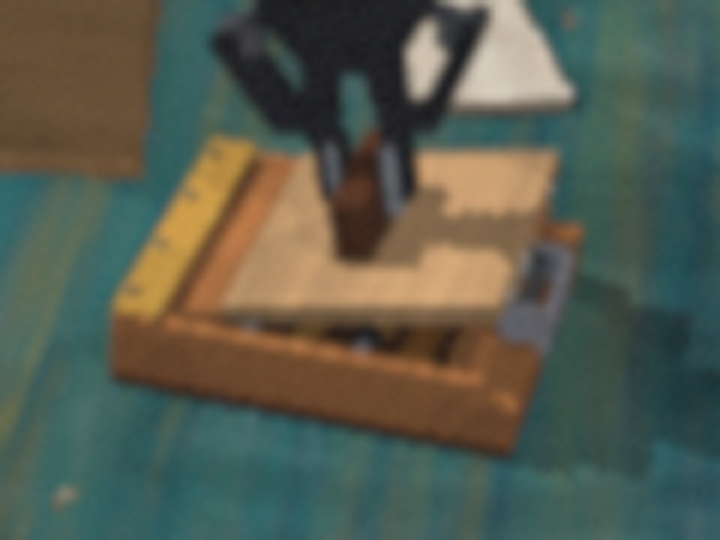

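Wrist crop: tongue's left tip corner at (633,56), well inside the rim's inner edge (y≈37), strip free edge at (683,10)–(610,485) still ahead. Measuring the gap.

Run:
```python
from h import *
from fit import *
w=np.load('pics/w4.npz')
def cf(q): 
    e=q[:2]-C;c,s=np.cos(CY),np.sin(CY);return np.round(1000*np.array([c*e[0]+s*e[1],-s*e[0]+c*e[1]]),1)
for n,u,v,z in [('tip',633,56,.0387),('near',24,56,.0733),('strip edge l',686,8,.042),('rim in 1',665,37,.038),('rim in 2',110,37,.038),('strip edge mid',640,262,.042),('tip mid',604,262,.0387)]:
    print('wr',n,cf(ray(w,u/1.9+80,v/1.9+70,z)))
```

```text
wr tip [57.  75.1]
wr near [-86.4  75.4]
wr strip edge l [66.1 86.1]
wr rim in 1 [63.8 79.6]
wr rim in 2 [-84.4  79.2]
wr strip edge mid [65.8 22.6]
wr tip mid [57.8 20.7]
```

Centred to well under 1 mm. Slide the tongue in under the strip, watching force.

Run:
```python
from h import *
for x,z in [(.064,.0318),(.069,.0310),(.073,.0302)]:
    env.movel(*tcp(x,z,.2),v=.04); o=tipnow()
    if abs(o['ft_force']).max()>8: break
else:
    for i in range(6):
        x+=.001; env.movel(*tcp(x,.0300,.2),v=.03); o=tipnow()
        if o['ft_force'][0]<-5: break
snap('wrist','w5');snap('side','s5')
im=cv2.imread('pics/w5.png');cv2.imwrite('pics/w5c.png',cv2.resize(im[70:330,80:500],None,fx=1.9,fy=1.9,interpolation=cv2.INTER_CUBIC))
```

```text
t9.91 tip x64.1 y0.0 z31.6 mm yaw0.000 th0.200 roll0.000 F case [-0.6  0.1 -1.6] M [ 0.   -0.1  -0.01]
t10.18 tip x69.1 y0.0 z30.9 mm yaw0.000 th0.200 roll-0.000 F case [ 0.3 -1.1 -1.7] M [-0.06 -0.15 -0.02]
t10.43 tip x73.1 y0.0 z30.1 mm yaw0.000 th0.200 roll0.000 F case [-0.  -0.1 -0.5] M [-0.05 -0.15  0.02]
t10.68 tip x74.0 y-0.0 z30.0 mm yaw-0.000 th0.200 roll0.000 F case [-0.5 -0.4 -1.1] M [-0.05 -0.14 -0.07]
t10.93 tip x75.0 y-0.0 z30.0 mm yaw-0.000 th0.200 roll0.000 F case [-0.8  1.  -1.1] M [ 0.01 -0.14 -0.03]
t11.18 tip x75.9 y0.0 z29.9 mm yaw-0.000 th0.200 roll0.000 F case [-1.   0.2 -0.8] M [ 0.05 -0.01  0.01]
t11.43 tip x76.1 y0.1 z29.8 mm yaw-0.000 th0.202 roll0.000 F case [-6.8  0.7  2.9] M [ 0.25  1.15 -0.21]
```

View pics/w5c.png

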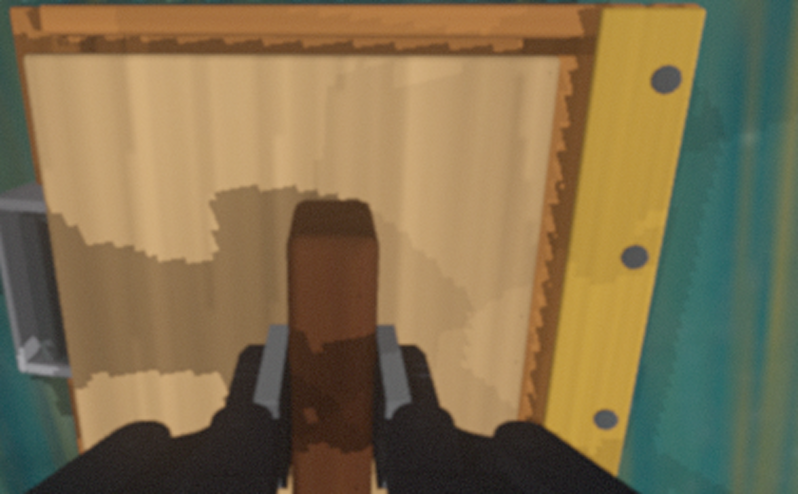

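Contact with the far stop at x≈76 mm (−7 N); the wrist picture shows the tongue hidden under the strip evenly (strip edge (600,10)–(548,480)). Now lower the tip to the deck and swing down to the roller.

Run:
```python
from h import *
env.movel(*tcp(.0755,.0288,.2),v=.03); tipnow()
for th in (.17,.15,.14,.13,.12):
    env.movel(*tcp(.0756,.0284,th),v=.03); o=tipnow()
    if o['ft_force'][2]>4 or abs(o['wrist_torque']).max()>1.0: break
snap('side','s6')
im=cv2.imread('pics/s6.png');cv2.imwrite('pics/s6c.png',cv2.resize(im[110:200,230:350],None,fx=6,fy=6,interpolation=cv2.INTER_CUBIC))
```

```text
t11.78 tip x75.6 y-0.0 z28.8 mm yaw0.000 th0.200 roll-0.000 F case [ 0.1 -0.3 -1.7] M [ 0.   -0.18 -0.04]
t12.03 tip x75.6 y-0.0 z28.5 mm yaw0.000 th0.170 roll-0.000 F case [-0.5  1.  -0.5] M [-0.04 -0.14  0.04]
t12.28 tip x75.6 y-0.0 z28.5 mm yaw0.000 th0.151 roll-0.000 F case [ 0.5 -0.2 -1.1] M [-0.01 -0.07  0.  ]
t12.53 tip x75.6 y-0.0 z28.4 mm yaw0.000 th0.140 roll0.000 F case [-0.6 -0.3 -1.3] M [-0.05 -0.15  0.  ]
t12.78 tip x75.6 y0.0 z28.4 mm yaw0.000 th0.130 roll-0.000 F case [-0.  -0.4 -0.9] M [-0.04 -0.1  -0.04]
t13.03 tip x76.0 y-0.0 z28.8 mm yaw-0.000 th0.119 roll-0.000 F case [ 3.2 -0.1  0.5] M [-0.05 -0.45  0.02]
```

View pics/s6c.png

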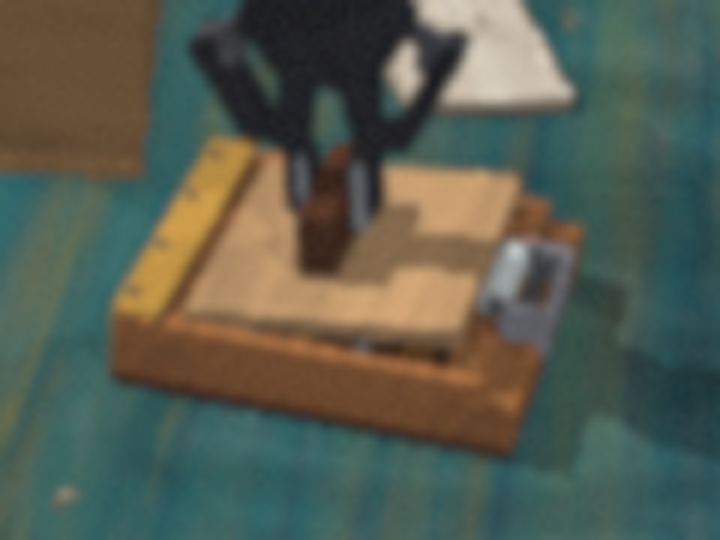

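The lid is leaning on the roller at ~0.12 rad (force onset), tongue under the strip. Release, retreat, and press the near end with the closed fingertips.

```bash
cat >> h.py <<'E'
def cw(x,y,z):
    c,s=np.cos(CY),np.sin(CY);return np.array([C[0]+c*x-s*y,C[1]+s*x+c*y,z])
E
python3 - <<'E'
from h import *
env.command_gripper(.05); tipnow()
o=env.observe();env.movel(o['tool_pos']-.07*o['orientation'][:,0],v=.15)
print('tips',env.tcp_to_tips)
Rp=[Rt(CY+a) for a in(np.pi/2,-np.pi/2)]
q=[env.solve_ik(cw(-.052,0,.10),R) for R in Rp];print(q)
snap('side','s7');snap('wrist','w7')
im=cv2.imread('pics/s7.png');cv2.imwrite('pics/s7c.png',cv2.resize(im[110:200,230:350],None,fx=6,fy=6,interpolation=cv2.INTER_CUBIC))
E
```

```text
t13.48 tip x75.5 y-0.0 z28.3 mm yaw0.000 th0.120 roll-0.000 F case [0.4 0.  0.1] M [ 0.01 -0.03 -0.01]
tips 0.017
[array([-2.63184720e-01,  3.68053684e-01,  1.81073270e+00, -4.44089210e-16,
        9.62806265e-01, -1.69598105e+00]), array([-2.63184720e-01,  3.68053684e-01,  1.81073270e+00, -4.44089210e-16,
        9.62806265e-01,  1.44561161e+00])]
```

View pics/s7c.png

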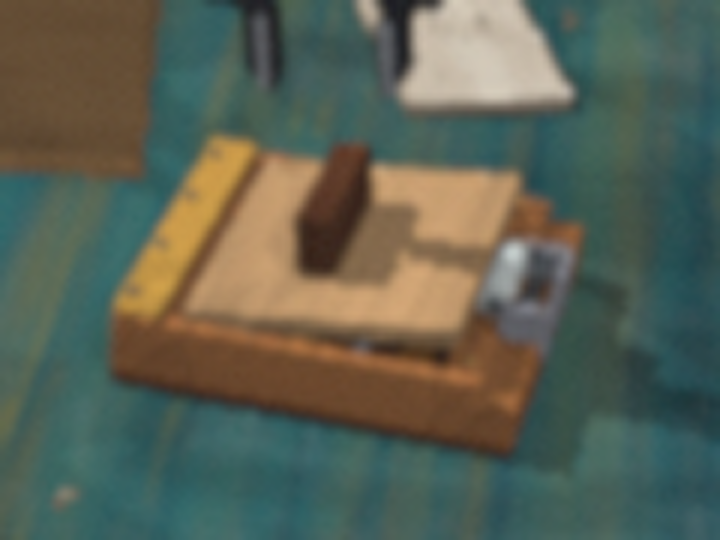

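View pics/w7.png

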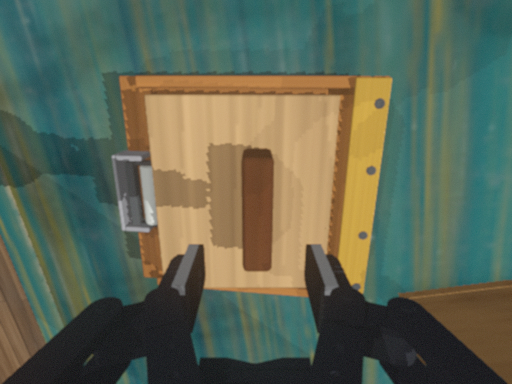

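Lid stays hooked and leaning on the roller, square in the case (panel (147–340, 95–290), strip and rims even). Now press.

Run:
```python
from h import *
R=Rt(CY-np.pi/2)
env.command_gripper(0.)
env.move_pose(cw(-.052,0,.10),R)
env.movel(cw(-.052,0,.076),v=.1)
for z in np.arange(.073,.0505,-.0015):
    env.movel(cw(-.052,0,z),v=.04); o=env.observe(); f=o['ft_force']
    print('%.4f %.4f'%(z,o['tool_pos'][2]),f.round(1),round(o['clock'],2))
    if f[2]>32 or (z<.056 and f[2]>22): break
snap('side','s8')
im=cv2.imread('pics/s8.png');cv2.imwrite('pics/s8c.png',cv2.resize(im[110:200,230:350],None,fx=6,fy=6,interpolation=cv2.INTER_CUBIC))
```

```text
0.0730 0.0732 [ 0.6 -0.7 -0. ] 16.76
0.0715 0.0717 [ 0.8 -0.3  1.6] 17.01
0.0700 0.0699 [ 0.4 -0.4  0.5] 17.26
0.0685 0.0683 [-0.  -0.2  0.6] 17.51
0.0670 0.0669 [-0.4 -0.1 -0.1] 17.76
0.0655 0.0654 [ 0.8 -0.4 -0.1] 18.01
0.0640 0.0639 [-1.2 -0.8 -0.2] 18.26
0.0625 0.0624 [-0.3  0.5  0.3] 18.51
0.0610 0.0609 [ 0.2  0.7 -0.3] 18.76
0.0595 0.0594 [ 0.2  0.4 -0.1] 19.01
0.0580 0.0579 [-0.7  0.7  0.1] 19.26
0.0565 0.0564 [-0.7 -0.4  0.7] 19.51
0.0550 0.0551 [ 0.5 -0.5  1.8] 19.76
0.0535 0.0549 [-10.3   2.9  25.1] 20.01
```

View pics/s8c.png

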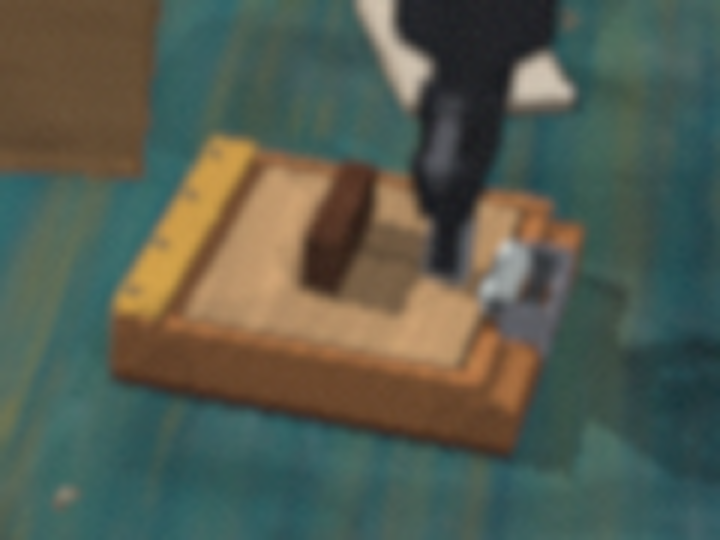

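The side picture shows the lid flat below the rim tops, roller bearing on its near edge, solid stop at 37.9 mm panel height with 25 N. Retreat and verify.

Run:
```python
from h import *
env.movel(cw(-.052,0,.12),v=.12)
env.move_pose(cw(-.10,0,.30),Rt(CY)); show()
snap('wrist','w9');snap('side','s9')
im=cv2.imread('pics/s9.png');cv2.imwrite('pics/s9c.png',cv2.resize(im[110:200,230:350],None,fx=6,fy=6,interpolation=cv2.INTER_CUBIC))
w=np.load('pics/w9.npz')['P']; M=Ro.from_euler('z',-CY).as_matrix();Q=(w-np.r_[C,0])@M.T*1000
k=~np.isnan(Q[...,0])
for n,a,b in [('panel',(-60,45),(-65,65)),('nearL',(-68,-50),(45,70)),('nearR',(-68,-50),(-70,-45)),('near mid',(-66,-50),(-20,20)),('far',(35,52),(-65,65)),('tongue',(57,64),(-65,65)),('strip',(70,85),(-70,70)),('bar',(-6,6),(-30,30))]:
    m=k&(Q[...,0]>a[0])&(Q[...,0]<a[1])&(Q[...,1]>b[0])&(Q[...,1]<b[1]);print(n,m.sum(),np.median(Q[m][:,2]).round(2))
m=k&(Q[...,0]>-68)&(Q[...,0]<50)&(abs(Q[...,1])<70)&(abs(Q[...,2]-38)<5);A=Q[m];print(np.linalg.lstsq(np.c_[A[:,:2],np.ones(len(A))],A[:,2],rcond=None)[0])
```

```text
{'clock': 22.175, 'joints': [-0.2765, 0.0357, 1.7097, -0.0, 1.3973, -0.1374], 'tool_pos': [0.4414, -0.0872, 0.2993], 'orientation': [[-0.001, 0.9903, -0.1387], [0.0003, -0.1387, -0.9903], [-1.0, -0.0011, -0.0001]], 'ft_force': [-1.2078, 0.0643, -0.2137], 'wrist_torque': [0.0251, -0.0096, -0.0018], 'opening': -0.0004}
panel 11241 37.92
nearL 331 37.32
nearR 253 37.41
near mid 4409 353.87
far 1410 37.34
tongue 504 32.34
strip 1386 41.35
bar 536 69.4
[-4.68564922e-04  9.60238705e-05  3.73415462e+01]
```

View pics/w9.png

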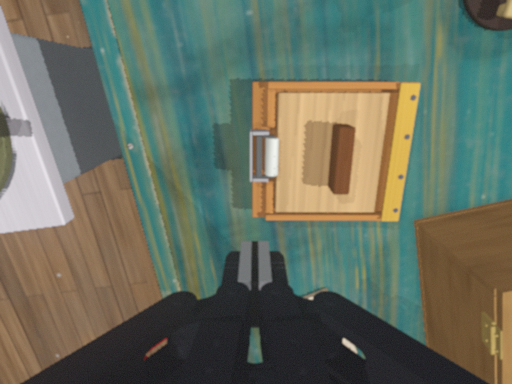

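View pics/s9c.png

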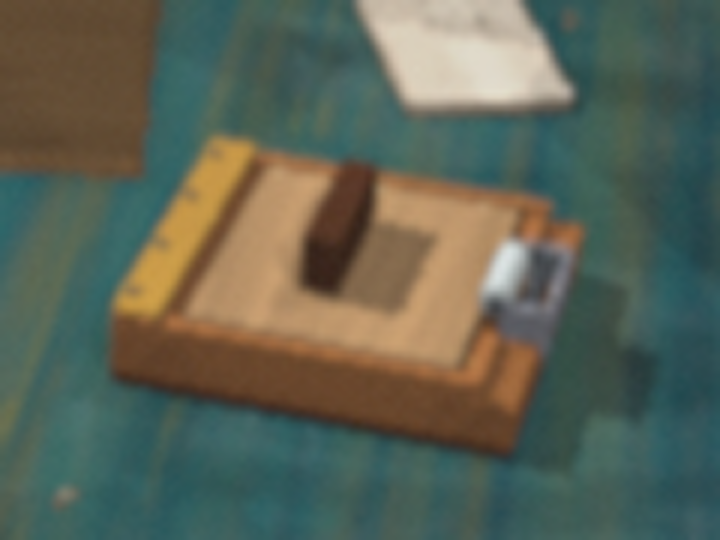

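View pics/s9.png

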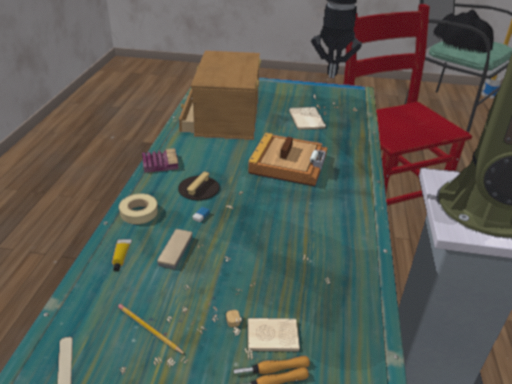

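```bash
python3 -c "
from bench import env
env.finish_job()"
```

```text
the job is handed in; nothing more can be done
```

The lid is on the gouge case, fully down and flat, and the job is handed in. It took 22 s of robot time.

- **How it went:** I gripped the lid by its bar and tilted it 0.2 rad. I slid the tongue under the brass strip until it touched the far stop (about 7 N), then swung the near end down onto the roller and let go. Closed fingertips then pressed the near end down until it stopped solid at 25 N, with the panel top 37.9 mm high (38 expected).
- **Final checks:** With the arm clear, the wrist camera's depth reading put the panel top at about 37.3 mm with a slope of 0.0005. The strip read 0.65 mm low in the same picture, so this agrees with 38 mm. The roller is over the lid's near edge, and the tongue is under the strip. The whetstone, baren and eraser look unmoved in the side picture.
- **Checks that disagreed:**
  - The case's sideways position differed by 2 to 3 mm between the top and wrist cameras. I corrected this by sighting the lid against the case before inserting it.
  - I saw no clear 6 to 12 N push as the lid passed the roller. There was only a brief 1.6 N reading, and no load again until the lid was down, so I did not see the moment it snapped past.
  - The depth reading for the middle of the near end was spoiled by the fingers being in view, so that patch was checked only in the pictures.

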